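# Check the lever stop of a bench vial crimper

## Task

Check the larger of the two bench vial crimpers: with the backs of your fingers press its hand lever in until it comes to rest on its stop screw, short of the fixed bar, then let it spring fully open by itself. Press it in to the stop a second time and finish while still holding it there, firmly but without straining it, so that I can gauge the gap between lever and bar. Do not grip the lever, keep off the bar, and leave the smaller crimper and the things standing about untouched.

Things in the scene. Friction and masses are not known exactly. Their poses are not given: they have to be found in the camera images.
- crimper: Larger crimper, fixed on the table, right or left of the glass balance, yaw up to 0.3 rad. Origin: centre of the underside of its grey base plate (120 mm in x, 260 mm in y, 14 mm thick with feet; screws to 18 mm). Aluminium head at x -32 to 54, y -110 to -60 mm, 172 mm high, crimping jaw under it. The lever is on the bar's -x side, at the bar's height.
- crimper_pin (a point): Centre of the vertical pin about which the larger crimper's lever turns, 135 mm above the table, at x -5, y -56 mm in the crimper's frame. The pin head and the clevis round it reach 20 mm above this point. Fixed to the crimper, with its axes.
- crimper_lever_pad (a point): The spot to press, moving with the lever: on its outer face, 120 mm from the pin along it, 7 mm out, 135 mm above the table. Axes turn with the lever: y along it to the ball end, x through it to the bar (the way to press), z up. The black grip is 14 mm thick, 24 mm high, from y -58 to 42 mm here; a 23 mm ball ends it at y 68. From open to stop the spot moves 43 mm on an arc.
- crimper_lever (a joint): Lever angle, rad: 0 open, 0.36 resting on the stop screw, parallel to the bar, 21 mm short of it. At crimper yaw w the lever's x axis (pressing direction) points to world angle w + 0.36 - value. A spring returns it; it takes about 1.5 N at the spot when open, 5 N at the stop, where it turns hard. More than 40 N strains it.
- crimper_bar: Fixed bar of the larger crimper with rubber grip (22 mm, 25 mm at the end collar) and stop screw. Same origin and axes as crimper; the bar's axis lies at x 34 mm, 135 mm high, from the head to y 128 mm. Not to be touched.
- small_crimper: The smaller crimper of the same form, 0.72 times as large in every dimension (base 86 x 187 mm, 124 mm high), fixed on the table. Origin at the centre of its underside. Not to be touched
- small_crimper_lever (a joint): Lever angle of the small crimper, rad, 0 = open. Must stay open
- vial_a: Glass vial with white cap, 21 mm across, 52 mm high, standing loose behind the larger crimper; origin at the centre of its underside
- vial_b: Glass vial with white cap, 21 mm across, 58 mm high, loose beside vial_a; origin at the centre of its underside
- vial_c: Glass vial with blue cap, 21 mm across, 52 mm high, loose behind the small crimper; origin at the centre of its underside
- cork: Cork, 26 mm across, 24 mm high, standing loose in front of the larger crimper; origin at the centre of its underside
- weight_100g: Brass knob weight, 22 mm across, 30 mm high, loose in front of the balance; origin at the centre of its underside
- eraser: Eraser, 21 x 42 x 13 mm, loose in front of the balance; origin at the centre of its underside

How it is judged:
On the way, in this order (a step that is already met when the one before it is completed fails the run):
1. the lever is pressed in to its stop with the fingers (value of joint crimper_lever above 0.345 rad and contact force between the fingers and crimper_lever above 2 N), for 0.2 s.
2. the lever has sprung fully open by itself (value of joint crimper_lever below 0.03 rad and contact force between anything else and crimper_lever below 0.5 N), for 0.2 s.
At the end, for the whole second after the job is handed in: the fingers hold the larger crimper's lever still on its stop (lever angle over 0.345 of 0.36 rad, finger force over 2 N) for the second time, after it had opened fully (under 0.03 rad, untouched); the small crimper's lever is open (all of step 1 and velocity of joint crimper_lever below 0.05 rad/s and value of joint small_crimper_lever below 0.03 rad); the arm keeps its last pose, push and grip.
It fails at once if the lever is gripped between the fingers (x of the grasp point in the frame of crimper_lever_pad between 0 and 0.014 m and y of the grasp point in the frame of crimper_lever_pad between -0.12 and 0.075 m and z of the grasp point in the frame of crimper_lever_pad between -0.025 and 0.025 m and contact force between the fingers and crimper_lever above 0.5 N).
It fails at once if the lever is strained (more than 40 N) (contact force between anything else and crimper_lever above 40 N).
It fails at once if the fixed bar is touched or squeezed (more than 2 N) (contact force between anything else and crimper_bar above 2 N).
It fails at once if the small crimper is touched or its lever moved (contact force between anything else and small_crimper above 2 N or value of joint small_crimper_lever above 0.05 rad).
It fails at once if a vial, the cork, the weight or the eraser is moved by more than 20 mm, knocked over or lifted (distance of any of vial_a, vial_b, vial_c, cork, weight_100g, eraser from where it was at the start of the episode above 0.02 m or angle between any of vial_a, vial_b, vial_c, cork, weight_100g, eraser's own z axis and vertical above 0.5 rad or height (world z) of any of vial_a, vial_b, vial_c, cork, weight_100g, eraser above 0.015 m).
It also fails if it takes over 42 s, if anything falls off the work surface, if the arm or the gripper's body presses on something with over 40 N, if the wrist force passes 120 N, or if a joint passes its speed limit or range.

## Robot

A 6-joint arm with a two-finger parallel gripper is mounted at the origin on a cart in front of the work surface, level with it; the furniture and walls round the work are solid. World frame = base frame: x ahead of the robot, y to its left, z up, the work surface at z = 0. Lengths are in m, angles in rad, forces in N, time in s.
With the tool pointing down it reaches from about 0.225 to 0.875 m from the base axis. Payload 3.4 kg.
Tool frame: the origin (TCP) lies at the very end of the fingers, on their centre line; the grasp point (between the pads) lies 19 mm behind it; x points along the fingers, z is the direction in which the jaws open and shut, and the axes are right-handed (so a half turn about x gives the same grasp; the last joint's range is limited). The gripper opens to 85 mm and grips with 20 to 120 N. Pads are 22 mm wide; open, the fingers measure 114 mm over their backs; the gripper's body (76 mm by 85 mm) begins 54 mm behind the grasp point. The pads swing forward as they close: fully open they stand 13 mm farther back than shut.
Start: joints at [1.144, 0.276, 1.505, -0, 1.361, -0.121], TCP at [0.173, 0.548, 0.231] pointing down, gripper open.
Joint ranges: [-2.89, 2.89], [-0.75, 2.08], [0.22, 2.7], [-1.18, 4.32], [0.11, 2.71], [-2.7, 2.7]. Speed limits (rad/s): [2.57, 2.57, 3.14, 3.14, 3.14, 3.14].

## Interface

Orientations are given as a unit quaternion [w, x, y, z].
In Python, from rig import manip, viewer, finder gives the robot as it stands.
- The arm moves only by the tool move_arm, never from a script. Its argument "rows" is a list of rows, each a list of 3 entries, a list of its own where there are three numbers: the shift along the tool's x, y, z in mm, then the turn about the tool's x in rad, then the finger opening in mm, from 0 to 85.4. A call has 1 to 8 rows; each row is the pose to reach, as a shift and turn from the pose measured when the call began, along the tool's axes at that moment; what a row does not reach only later rows make up. A row lasts 1/12 s, in which the tool goes at most 41.7 mm and 7.16 degrees, less where a joint would pass 70% of its speed; a pose out of reach is approached as far as the arm can. A call with a gripper value outside its range is refused whole. The fingers move at their own pace and stop on an object; "force" is the grip in N (left out, the last holds). Time passes only in rows, so rows that repeat a pose let the fingers close. It gives the time, the measured TCP pose, the force and the opening at its end, in the units of the state.
- manip.get_state(): the state, without advancing time (a new reading comes with each control period).
- viewer.get_image(name): name is "scene" or "top" or "wrist"; returns the picture (480x640x3 uint8, red, green, blue); there is no depth.
- viewer.get_calibration(name): a dict with "mtx" (3x3 intrinsics, pixels), "k1" (the pictures are not rectified: a ray, as slopes to the right and down, at radius r is drawn at 1 + k1 r^2 times it, then the intrinsics apply), "R" (3x3) and "t" (3): a world point X has camera coordinates R X + t. Camera axes: x right, y down, z forward; pixel columns grow to the right and rows downward; lengths in m; the calibration is good to about 2 mm. A picture is of the moment at which its call begins: read the wrist's pose just before it. get_calibration takes no time and is no camera call; for the wrist camera it gives the pose at the moment of the call.
- manip.sign_off(): hands the job in, once; it reports no verdict.
Trained networks look in the newest picture that a camera, given by its name, has taken for a name from the list of things; names that differ only in an ending like _2 or _b are one class to them, and where a whole thing is asked for, a point or a joint stands for the part that bears it (a point fixed in the world has none). Each returns a list of dicts, best first, with "score" (0 to 1); they miss things now and then, are a little off and sometimes report something else, mostly with a low value. They report only what shows in the picture. A call takes as long as a camera call.
- finder.look_for(target, camera): "centre" ([column, row] in pixels, amid what is visible of it).
- finder.trace(target, camera): "mask" (480x640 bool, what is visible of it) and "centre" ([column, row] in pixels, amid what is visible of it).
The state is a dict: "clock": time; "qpos": joint angles; "qd": joint speeds; "effort": joint torques, N m; "position": TCP position; "ee_rot": TCP orientation; "contact_force": force on the tool from outside, world axes, zero at the start; "moment": the same for the moment, N m; "width": finger opening in m.
Only numpy, scipy, OpenCV 4.12 (cv2) and the standard library are available. Lean on these libraries where they do the work, as an engineer would, in place of code of your own. Each camera call takes 0.05 s, during which the arm holds its last target.

## Working session

There is one attempt and no reset: what is moved stays moved. The work goes in short steps, Python scripts to look and compute and a tool call to move; the robot and the scene stay as the last step left them, time stands still between calls to the robot, and variables do not carry over. Pictures are saved under pics/ and viewed, and the job is handed in when it is done.

Besides the shell and the picture viewer there is one more tool, called after "Emit:" as name([rows], argument=value, ...), one row to a line, values as JSON. move_arm: Moves the arm, as the interface text tells. Its arguments: {"type":"object","properties":{"rows":{"type":"array"},"force":{"type":"number"}},"required":["rows"]}

```bash
mkdir -p pics; ls
cat > h.py <<'E'
import numpy as np,cv2
from rig import manip,viewer,finder
from scipy.spatial.transform import Rotation as Rn
def snap(n,f):
    im=viewer.get_image(n); cv2.imwrite('pics/'+f,im[:,:,::-1]); return im
def rot(q): return Rn.from_quat([q[1],q[2],q[3],q[0]]).as_matrix()
def ray(cal,uv):
    K=np.array(cal['mtx']);k=cal['k1'];R=np.array(cal['R']);t=np.array(cal['t'])
    d=np.array([(uv[0]-K[0,2])/K[0,0],(uv[1]-K[1,2])/K[1,1]]);s=d.copy()
    for _ in range(30): s=d/(1+k*(s@s))
    return -R.T@t, R.T@np.array([s[0],s[1],1])
def atz(cal,uv,z):
    o,d=ray(cal,uv); return o+d*(z-o[2])/d[2]
def proj(cal,X):
    K=np.array(cal['mtx']);c=np.array(cal['R'])@np.array(X)+np.array(cal['t'])
    s=c[:2]/c[2]; s=s*(1+cal['k1']*(s@s)); return np.array([K[0,0]*s[0]+K[0,2],K[1,1]*s[1]+K[1,2]])
E
python3 - <<'E'
from h import *
s=manip.get_state(); print({k:np.round(v,3) for k,v in s.items()}); print(np.round(rot(s['ee_rot']),3))
for n in('scene','top','wrist'):
    snap(n,n+'0.png'); c=viewer.get_calibration(n); print(n,np.round(-np.array(c['R']).T@c['t'],3))
E
```

```text
pics
{'clock': np.float64(0.0), 'qpos': array([ 1.144,  0.277,  1.506,  0.   ,  1.361, -0.121]), 'qd': array([ 0.   ,  0.002, -0.001,  0.002, -0.001, -0.   ]), 'effort': array([ 2.0000e-03, -4.1677e+01, -2.4581e+01,  0.0000e+00,  1.1000e-02,
        0.0000e+00]), 'position': array([0.173, 0.548, 0.23 ]), 'ee_rot': array([ 0.57 , -0.418,  0.571,  0.418]), 'contact_force': array([ 0.262,  0.745, -0.005]), 'moment': array([-0.035, -0.007, -0.006]), 'width': np.float64(0.085)}
[[-0.001 -0.954  0.301]
 [-0.002  0.301  0.954]
 [-1.     0.    -0.002]]
scene [ 1.115 -0.62   1.523]
top [0.319 0.036 1.237]
wrist [0.094 0.573 0.373]
```

View pics/scene0.png

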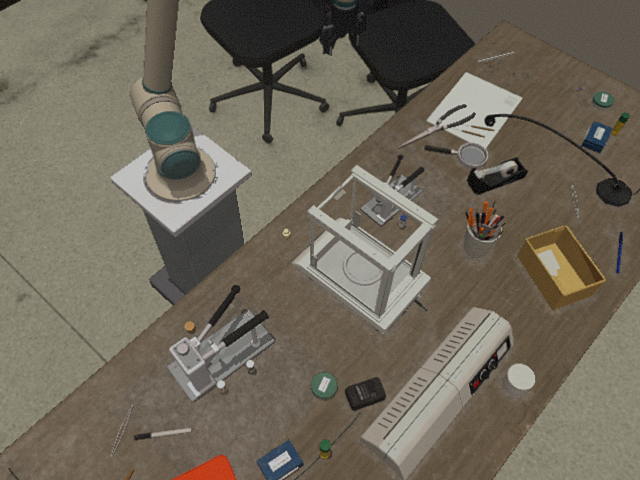

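View pics/top0.png

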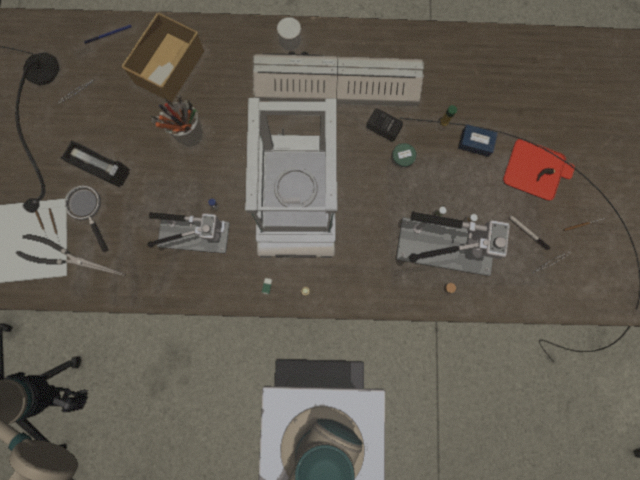

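View pics/wrist0.png

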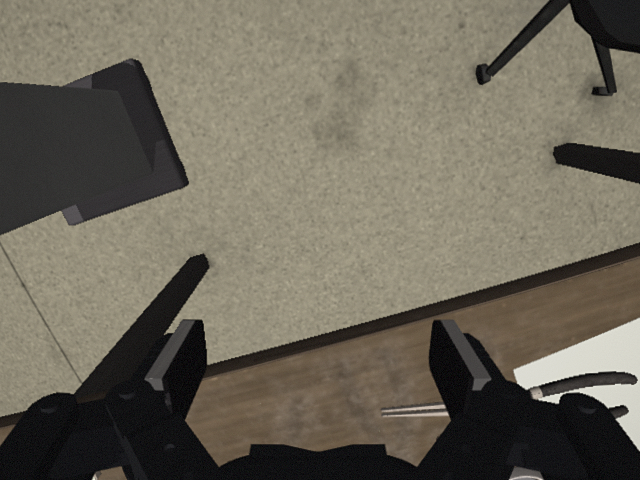

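The top view shows the larger crimper at about (445,245), with its lever at (415,258)-(480,243), and the cork at (451,287). The smaller crimper is at (195,233). Next I'll measure the larger one.

Run:
```python
from h import *
T={}
for cam in('top','scene'):
    im=snap(cam,cam+'1.png'); c=viewer.get_calibration(cam)
    out=im.copy()
    for t in('crimper','crimper_lever','crimper_bar','cork','vial_a','small_crimper'):
        r=finder.trace(t,cam)
        for x in r[:3]:
            m=x['mask']; print(cam,t,round(x['score'],2),np.round(x['centre'],1),m.sum(), np.round(atz(c,x['centre'],.135 if 'cr' in t else .02),3))
            np.save(f'm_{cam}_{t}.npy',r[0]['mask'])
            cs,_=cv2.findContours(m.astype(np.uint8),0,2); 
    x0,y0=(380,180) if cam=='top' else (150,260)
    cv2.imwrite(f'pics/{cam}1z.png',cv2.resize(im[y0:y0+150,x0:x0+150,::-1],(750,600)[:1]*1+(750,) if 0 else (600,600),interpolation=cv2.INTER_CUBIC))
print(manip.get_state()['clock'])
```

```text
top crimper 0.93 [449.7 241.4] 5225 [ 0.525 -0.299  0.135]
top crimper 0.6 [308.4 294.9] 47 [0.384 0.045 0.135]
top crimper_lever 0.78 [438.7 253.5] 347 [ 0.494 -0.271  0.135]
top crimper_bar 0.91 [445.8 221.6] 667 [ 0.574 -0.29   0.135]
top cork 0.51 [450.  284.6] 76 [ 0.429 -0.332  0.02 ]
top vial_a 0.42 [213.  203.3] 81 [0.634 0.315 0.02 ]
top small_crimper 0.96 [192.1 230.2] 2394 [0.534 0.335 0.135]
scene crimper 0.71 [217.5 349.9] 5390 [ 0.57  -0.35   0.135]
scene crimper_lever 0.82 [221.9 307.8] 433 [ 0.496 -0.267  0.135]
scene crimper_lever 0.56 [218.  350.2] 5463 [ 0.572 -0.35   0.135]
scene crimper_bar 0.63 [237.9 331.9] 740 [ 0.573 -0.285  0.135]
scene cork 0.61 [187.4 328.6] 75 [ 0.423 -0.341  0.02 ]
scene vial_a 0.68 [253.  362.9] 99 [ 0.618 -0.291  0.02 ]
scene vial_a 0.64 [402.6 218.4] 48 [0.622 0.325 0.02 ]
scene small_crimper 0.79 [389.6 205.1] 1281 [0.605 0.264 0.135]
0.85
```

View pics/top1z.png

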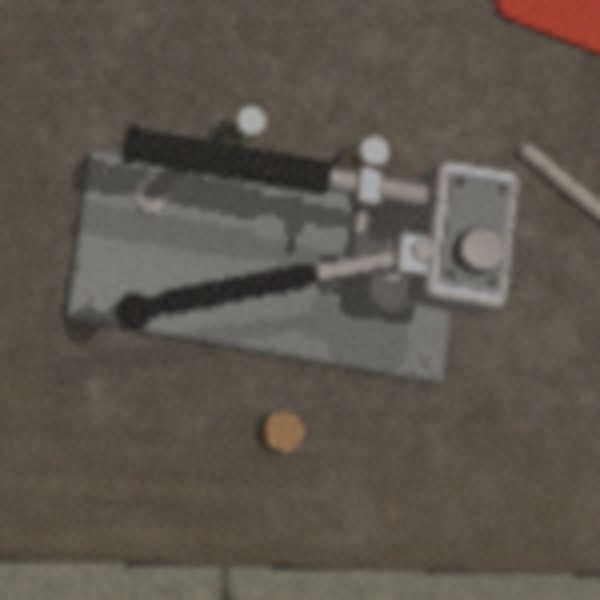

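View pics/scene1z.png

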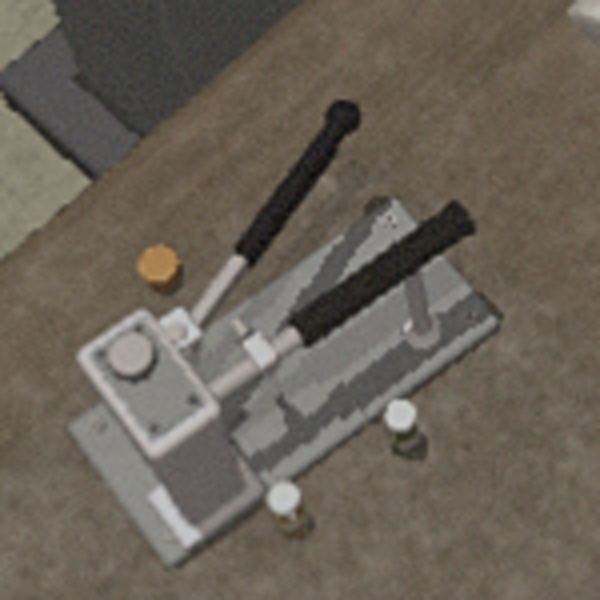

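```bash
cat > fit.py <<'E'
from h import *
from scipy.optimize import least_squares
ct=viewer.get_calibration('top');cs=viewer.get_calibration('scene')
def bp(v=.36):
    return [-.005-np.sin(v)*.1765,-.056+np.cos(v)*.1765,.135]
H=dict(a=[.054,-.06,.172],b=[.054,-.11,.172],c=[-.032,-.11,.172],d=[-.032,-.06,.172])
obs=[('t',H['a'],440,163),('t',H['b'],518,172),('t',H['c'],508,307),('t',H['d'],428,297),
('t',bp(),133,312),('t',[-.06,-.13,.014],443,382),('t',[.06,.13,.014],88,153),('t',[.034,.128,.135],126,145),
('s',H['a'],220,407),('s',H['b'],150,455),('s',H['c'],79,357),('s',H['d'],146,312),
('s',bp(),343,117),('s',[-.06,-.13,.014],69,428),('s',[.06,-.13,.014],178,566),('s',[.06,.13,.014],500,322),('s',[.034,.128,.135],464,218)]
def W(p,X):
    c,s=np.cos(p[2]),np.sin(p[2]); return np.array([p[0]+c*X[0]-s*X[1],p[1]+s*X[0]+c*X[1],X[2]])
def res(p):
    r=[]
    for k,X,u,v in obs:
        o=(380,180) if k=='t' else (150,260)
        m=np.array([(u+.5)/4-.5+o[0],(v+.5)/4-.5+o[1]])
        r+=list(proj(ct if k=='t' else cs,W(p,X))-m)
    return np.array(r)
f=least_squares(res,[.5,-.3,-.1],loss='soft_l1')
p=f.x
if __name__=='__main__':
    print(p); print(np.round(res(p).reshape(-1,2),1))
    pin=W(p,[-.005,-.056,.135]);print('pin',pin)
    for v in(0,.36):
        a=p[2]+.36-v; ex=np.array([np.cos(a),np.sin(a)]);ey=np.array([-np.sin(a),np.cos(a)])
        print(v,'pad',pin[:2]+.12*ey-.007*ex,'ex',ex, 'ang',a)
    print('ball',W(p,bp()),'cork',atz(ct,(450.5,287.5),.024))
E
python3 fit.py
```

```text
[ 0.53504863 -0.32415436 -0.13368211]
[[ 2.1 -3.4]
 [ 3.1 -2.4]
 [ 2.5 -1.3]
 [ 1.7 -2.1]
 [-0.1 -0.5]
 [ 0.3 -0.2]
 [-0.2 -0.9]
 [-0.8  0.2]
 [ 0.9 -2.7]
 [ 0.1 -1.4]
 [-2.7 -4. ]
 [-1.3 -5.4]
 [ 0.4  0. ]
 [-0.9 -0.8]
 [-1.8  0.1]
 [ 0.6 -1.2]
 [ 0.4 -1.7]]
pin [ 0.52262932 -0.3789883   0.135     ]
0 pad [ 0.48888093 -0.26361913] ex [0.97449923 0.22439084] ang 0.22631789236074348
0.36 pad [ 0.53168589 -0.25912597] ex [ 0.99107785 -0.13328429] ang -0.1336821076392565
ball [ 0.48302434 -0.20698919  0.135     ] cork [ 0.42051752 -0.33157255  0.024     ]
```

```bash
sed -i 's/^def W/obs=[o for o in obs if o[1] not in list(H.values())]\ndef W/' fit.py
cat > go.py <<'E'
import sys
from fit import *
# target x y z yaw(of tool z)
def delta(x,y,z,yaw):
    s=manip.get_state(); R=rot(s['ee_rot']); d=R.T@(np.array([x,y,z])-s['position'])*1000
    cur=np.arctan2(R[1,2],R[0,2]); 
    print('t',s['clock'],'pos',np.round(s['position'],4),'yaw',round(cur,3),'F',np.round(s['contact_force'],2),'w',round(s['width'],4),'q',np.round(s['qpos'],2))
    print('shift mm',np.round(d,1),'turn',round(cur-yaw,3))
if __name__=='__main__': delta(*map(float,sys.argv[1:5]))
E
python3 fit.py; python3 go.py .38 -.26 .25 -.13
```

```text
[ 0.53536572 -0.32480679 -0.13080581]
[[ 0.3 -0.5]
 [ 0.6 -0.5]
 [-0.  -0.9]
 [-0.6  0.2]
 [ 0.2  0.2]
 [-1.  -0.4]
 [-1.8  0.5]
 [ 0.5 -1.1]
 [ 0.2 -1.5]]
pin [ 0.52310418 -0.37967623  0.135     ]
0 pad [ 0.48902409 -0.2644046 ] ex [0.97384979 0.22719286] ang 0.22919419074479913
0.36 pad [ 0.53181595 -0.25978834] ex [ 0.99145711 -0.13043311] ang -0.13080580925520086
ball [ 0.48300464 -0.20779174  0.135     ] cork [ 0.42051752 -0.33157255  0.024     ]
t 0.85 pos [0.1731 0.5484 0.2313] yaw 1.265 F [-0.02  0.04 -0.66] w 0.0854 q [ 1.14  0.28  1.5   0.    1.36 -0.12]
shift mm [ -18.8 -440.6 -708.6] turn 1.395
```

Emit:
move_arm([
  [[-5, -20, -33], 0.05, 0],
  [[-10, -40, -66], 0.1, 0],
  [[-19, -60, -99], 0.2, 0],
  [[-19, -80, -132], 0.3, 0],
  [[-19, -100, -165], 0.4, 0],
  [[-19, -120, -198], 0.5, 0],
  [[-19, -140, -231], 0.6, 0],
  [[-19, -160, -264], 0.7, 0],
], force=20)

```text
clock: 1.52
position: [0.2461, 0.2468, 0.2505]
ee_rot: [0.68, -0.196, 0.679, 0.196]
contact_force: [0.9, -0.9, 0.3]
width: -0.0002
```

```bash
python3 go.py .38 -.26 .25 -.13
```

```text
t 1.5167 pos [0.2461 0.2468 0.2505] yaw 0.561 F [ 0.9  -0.86  0.32] w -0.0002 q [ 0.59 -0.09  1.88 -0.    1.35  0.03]
shift mm [ 4.000e-01 -5.003e+02 -1.563e+02] turn 0.691
```

Emit:
move_arm([
  [[0, -37, -11], 0.09, 0],
  [[0, -75, -23], 0.18, 0],
  [[0, -112, -35], 0.27, 0],
  [[0, -150, -47], 0.36, 0],
  [[0, -188, -58], 0.45, 0],
  [[0, -225, -70], 0.54, 0],
  [[0, -262, -82], 0.63, 0],
  [[0, -300, -94], 0.69, 0],
])

```text
clock: 2.18
position: [0.326, -0.0592, 0.2509]
ee_rot: [0.707, 0.047, 0.705, -0.047]
contact_force: [1.5, 0.4, -0.2]
width: 0.0004
```

```bash
python3 go.py .38 -.26 .25 -.13
```

```text
t 2.1833 pos [ 0.326  -0.0592  0.2509] yaw -0.134 F [ 1.48  0.36 -0.23] w 0.0004 q [-0.39 -0.12  1.9   0.    1.36 -0.26]
shift mm [   1.  -191.9   80.3] turn -0.004
```

Emit:
move_arm([
  [[0, -32, 13], 0, 0],
  [[0, -64, 27], 0, 0],
  [[0, -96, 40], 0, 0],
  [[0, -128, 54], 0, 0],
  [[0, -160, 67], 0, 0],
  [[0, -192, 80], 0, 0],
  [[0, -192, 80], 0, 0],
  [[0, -192, 80], 0, 0],
])

```text
clock: 2.85
position: [0.3799, -0.2616, 0.2506]
ee_rot: [0.706, 0.048, 0.705, -0.048]
contact_force: [0.1, 0.5, 0.4]
width: 0.0001
```

```bash
python3 - <<'E'
from h import *
s=manip.get_state(); c=viewer.get_calibration('wrist'); im=snap('wrist','w1.png')
import pickle; pickle.dump((c,s),open('w1.pkl','wb'))
import fit
for n,X in(('pin',fit.W(fit.p,[-.005,-.056,.155])),('ball',fit.W(fit.p,fit.bp())),('bar end',fit.W(fit.p,[.034,.128,.135])),('cork',[.4205,-.3316,.024])): print(n,np.round(proj(c,X),1))
a=fit.p[2]+.36
for t in('crimper_lever','crimper_bar','crimper_lever_pad','cork'):
    for r in finder.look_for(t,'wrist')[:2]: print(t,r)
E
python3 go.py .44 -.265 .118 -.13
```

```text
pin [531.4 372.2]
ball [465.7 137.3]
bar end [618.8 111. ]
cork [366.5 264.6]
crimper_lever {'centre': [487.3, 222.7], 'score': 0.72}
crimper_lever {'centre': [595.2, 226.3], 'score': 0.64}
crimper_bar {'centre': [594.1, 225.2], 'score': 0.82}
crimper_bar {'centre': [366.5, 262.3], 'score': 0.57}
crimper_lever_pad {'centre': [488.5, 221.9], 'score': 0.6}
t 3.1 pos [ 0.3794 -0.2588  0.2512] yaw -0.132 F [-0.11 -0.16 -0.54] w 0.0001 q [-0.75  0.09  1.7   0.    1.36 -0.62]
shift mm [133.4   1.7  60.5] turn -0.002
```

View pics/w1.png

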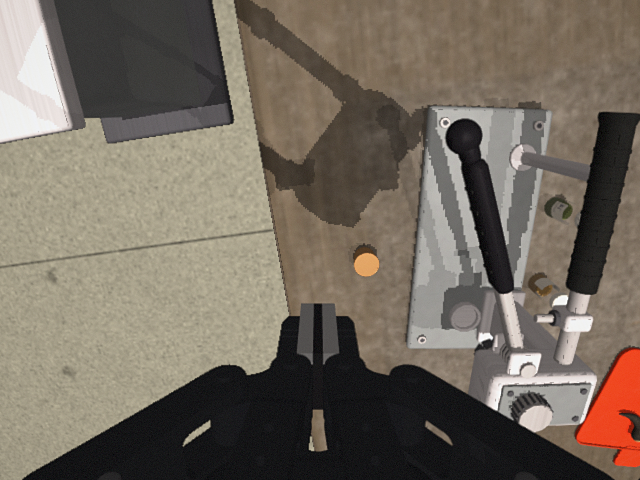

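The wrist view agrees with the fit. The ball is at (464,137) against a predicted (466,137), and the pin is at (527,370) against (531,372). The cork at (366,264) is well below the path, so I'll lower the tool beside the lever.

Emit:
move_arm([
  [[25, 2, 15], 0, 0],
  [[50, 2, 30], 0, 0],
  [[75, 2, 45], 0, 0],
  [[100, 2, 55], 0, 0],
  [[120, 2, 60], 0, 0],
  [[133, 2, 60], 0, 0],
  [[133, 2, 60], 0, 0],
  [[133, 2, 60], 0, 0],
])

```text
clock: 3.77
position: [0.4392, -0.2636, 0.1183]
ee_rot: [0.706, 0.047, 0.705, -0.046]
contact_force: [-0.2, -0.1, 0.7]
width: -0.0003
```

```bash
python3 - <<'E'
from h import *
snap('wrist','w2.png'); im=snap('scene','s2.png')
cv2.imwrite('pics/s2z.png',cv2.resize(im[230:400,130:320,::-1],(760,680)[:2] if 0 else (670,600),interpolation=cv2.INTER_CUBIC))
E
python3 go.py .517 -.259 .118 -.13
```

```text
t 3.8667 pos [ 0.4401 -0.2647  0.1197] yaw -0.132 F [ 0.34  0.34 -0.22] w -0.0001 q [-0.68  0.27  1.81  0.    1.05 -0.55]
shift mm [ 2.  15.7 75.5] turn -0.002
```

View pics/w2.png

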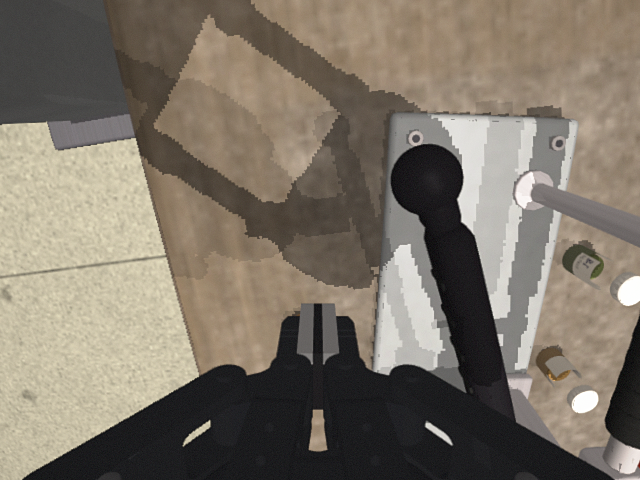

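View pics/s2z.png

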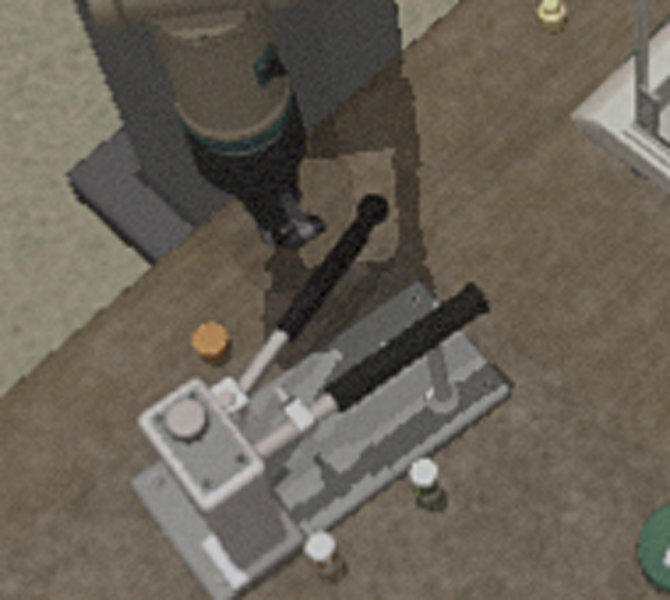

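Emit:
move_arm([
  [[2, 2, 8], 0, 0],
  [[2, 4, 16], 0, 0],
  [[2, 5, 22], 0, 0],
  [[2, 6, 28], 0, 0],
  [[2, 8, 34], 0, 0],
  [[2, 9, 40], 0, 0],
  [[2, 9, 40], 0, 0],
])

```text
clock: 4.45
position: [0.4816, -0.2606, 0.1177]
ee_rot: [0.707, 0.046, 0.704, -0.046]
contact_force: [-1.4, 0.3, 0.8]
width: -0.0002
```

```bash
python3 go.py .517 -.259 .118 -.13;python3 - <<'E'
from h import *
snap('wrist','w3.png')
E
```

```text
t 4.45 pos [ 0.4816 -0.2606  0.1177] yaw -0.131 F [-1.36  0.31  0.76] w -0.0002 q [-0.62  0.32  1.74  0.    1.08 -0.49]
shift mm [-0.2  6.2 34.9] turn -0.001
```

View pics/w3.png

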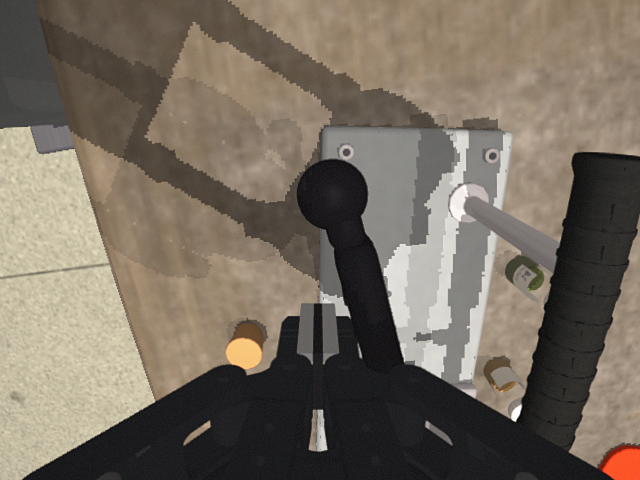

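The backs of the fingers are on the lever, with the ball at (333,195) and a light force reading. I'll keep pressing.

Emit:
move_arm([
  [[0, 1, 6], 0, 0],
  [[0, 2, 12], 0, 0],
  [[0, 3, 18], 0, 0],
  [[0, 5, 24], 0, 0],
  [[0, 5, 26], 0, 0],
  [[0, 5, 26], 0, 0],
])

```text
clock: 5.0
position: [0.5076, -0.2588, 0.1173]
ee_rot: [0.706, 0.046, 0.705, -0.046]
contact_force: [-3.9, 1.1, -0.0]
width: 0.0002
```

```bash
python3 go.py .517 -.259 .118 -.13
```

```text
t 5.0 pos [ 0.5076 -0.2588  0.1173] yaw -0.13 F [-3.89  1.07 -0.04] w 0.0002 q [-0.59  0.35  1.69  0.    1.1  -0.47]
shift mm [-0.7  1.   9.4] turn -0.0
```

Emit:
move_arm([
  [[0, 0, 3], 0, 0],
  [[0, 0, 5], 0, 0],
  [[0, 0, 5], 0, 0],
])

```text
clock: 5.25
position: [0.5124, -0.2589, 0.1172]
ee_rot: [0.706, 0.047, 0.705, -0.046]
contact_force: [-4.2, 2.4, 2.6]
width: -0.0001
```

```bash
python3 go.py .517 -.259 .118 -.13
```

```text
t 5.25 pos [ 0.5124 -0.2589  0.1172] yaw -0.13 F [-4.15  2.42  2.56] w -0.0001 q [-0.59  0.36  1.68  0.    1.1  -0.46]
shift mm [-0.7  0.5  4.6] turn -0.0
```

Emit:
move_arm([
  [[0, 0, 1.5], 0, 0],
  [[0, 0, 2], 0, 0],
  [[0, 0, 2], 0, 0],
])

```text
clock: 5.5
position: [0.514, -0.259, 0.1173]
ee_rot: [0.706, 0.047, 0.705, -0.045]
contact_force: [-4.0, 3.0, 2.3]
width: -0.0002
```

```bash
python3 go.py .517 -.259 .118 -.13
```

```text
t 5.5 pos [ 0.514  -0.259   0.1173] yaw -0.13 F [-4.02  2.98  2.28] w -0.0002 q [-0.59  0.36  1.68  0.    1.1  -0.46]
shift mm [-0.7  0.4  2.9] turn -0.0
```

Emit:
move_arm([
  [[0, 0, 1.5], 0, 0],
  [[0, 0, 2], 0, 0],
  [[0, 0, 2], 0, 0],
])

```text
clock: 5.75
position: [0.5156, -0.259, 0.1173]
ee_rot: [0.706, 0.047, 0.705, -0.045]
contact_force: [-4.2, 3.2, 2.1]
width: 0.0002
```

```bash
python3 go.py .517 -.259 .118 -.13
```

```text
t 5.75 pos [ 0.5156 -0.259   0.1173] yaw -0.13 F [-4.25  3.23  2.06] w 0.0002 q [-0.59  0.36  1.67  0.    1.1  -0.46]
shift mm [-0.7  0.2  1.4] turn -0.0
```

Emit:
move_arm([
  [[0, 0, 1.5], 0, 0],
  [[0, 0, 2], 0, 0],
  [[0, 0, 2], 0, 0],
])

```text
clock: 6.0
position: [0.517, -0.2591, 0.1173]
ee_rot: [0.705, 0.047, 0.706, -0.045]
contact_force: [-4.5, 2.3, 2.8]
width: 0.0003
```

```bash
python3 go.py .517 -.259 .118 -.13;python3 - <<'E'
from h import *
snap('wrist','w4.png')
E
```

```text
t 6.0 pos [ 0.517  -0.2591  0.1173] yaw -0.13 F [-4.52  2.3   2.76] w 0.0003 q [-0.59  0.37  1.67  0.    1.11 -0.46]
shift mm [-0.7  0.1 -0. ] turn -0.0
```

View pics/w4.png

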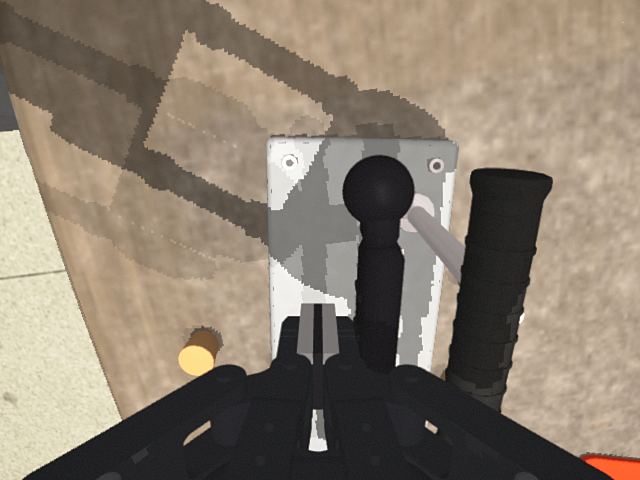

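The lever, with its ball at (378,190), is nearly parallel to the bar. There is no force jump yet, so I'll keep creeping.

Emit:
move_arm([
  [[0, 0, 1], 0, 0],
  [[0, 0, 1.5], 0, 0],
  [[0, 0, 1.5], 0, 0],
])

```text
clock: 6.3
position: [0.5178, -0.2592, 0.1173]
ee_rot: [0.705, 0.047, 0.706, -0.045]
contact_force: [-4.2, 2.1, 3.0]
width: 0.0004
```

```bash
python3 go.py .517 -.259 .118 -.13
```

```text
t 6.3 pos [ 0.5178 -0.2592  0.1173] yaw -0.131 F [-4.17  2.09  2.98] w 0.0004 q [-0.59  0.37  1.67  0.    1.11 -0.46]
shift mm [-0.7  0.1 -0.8] turn -0.001
```

Emit:
move_arm([
  [[0, 0, 1], 0, 0],
  [[0, 0, 1.5], 0, 0],
  [[0, 0, 1.5], 0, 0],
])

```text
clock: 6.55
position: [0.518, -0.2592, 0.1173]
ee_rot: [0.704, 0.047, 0.707, -0.045]
contact_force: [-6.2, 1.3, 2.6]
width: -0.0
```

```bash
python3 go.py .517 -.259 .118 -.13
```

```text
t 6.55 pos [ 0.518  -0.2592  0.1173] yaw -0.131 F [-6.22  1.32  2.64] w -0.0 q [-0.58  0.37  1.67  0.    1.11 -0.45]
shift mm [-0.7  0.1 -1.1] turn -0.001
```

Emit:
move_arm([
  [[0, 0, 1.5], 0, 0],
  [[0, 0, 2], 0, 0],
  [[0, 0, 2], 0, 0],
])

```text
clock: 6.8
position: [0.5181, -0.2592, 0.1173]
ee_rot: [0.703, 0.047, 0.708, -0.045]
contact_force: [-7.7, 2.8, 4.4]
width: 0.0001
```

```bash
python3 go.py .517 -.259 .118 -.13
```

```text
t 6.8 pos [ 0.5181 -0.2592  0.1173] yaw -0.131 F [-7.66  2.77  4.44] w 0.0001 q [-0.58  0.37  1.66 -0.    1.12 -0.45]
shift mm [-0.6  0.1 -1.1] turn -0.001
```

Emit:
move_arm([
  [[0, 0, 2], 0, 0],
  [[0, 0, 3], 0, 0],
  [[0, 0, 3], 0, 0],
  [[0, 0, 3], 0, 0],
])

```text
clock: 7.13
position: [0.5182, -0.2592, 0.1174]
ee_rot: [0.701, 0.047, 0.71, -0.045]
contact_force: [-9.2, 1.8, 5.4]
width: -0.0003
```

```bash
python3 go.py .517 -.259 .118 -.13
python3 - <<'E'
from h import *
snap('wrist','w5.png'); im=snap('top','t5.png')
cv2.imwrite('pics/t5z.png',cv2.resize(im[180:330,380:530,::-1],(600,600),interpolation=cv2.INTER_CUBIC))
E
```

```text
t 7.1333 pos [ 0.5182 -0.2592  0.1174] yaw -0.13 F [-9.21  1.81  5.44] w -0.0003 q [-0.58  0.37  1.66 -0.    1.12 -0.45]
shift mm [-0.6  0.  -1.2] turn -0.0
```

View pics/w5.png

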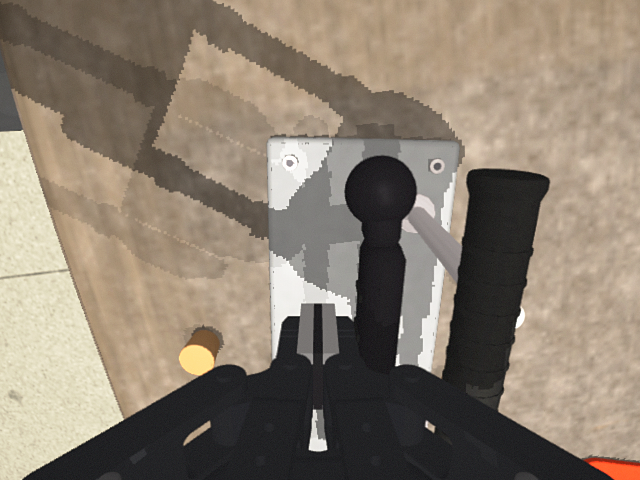

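View pics/t5z.png

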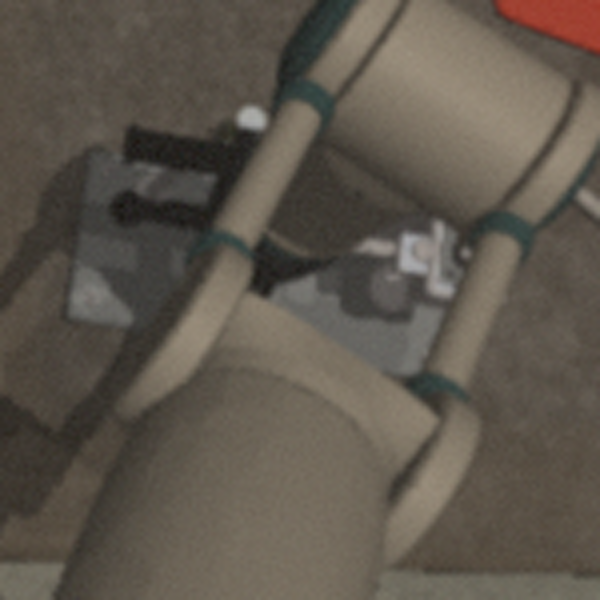

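Run:
```python
from fit import *
c=viewer.get_calibration('wrist')
for v in(0,.3,.33,.345,.36): 
    X=W(p,bp(.36-v)); print(v,np.round(proj(c,X),1),np.round((proj(ct,X)-[380,180]+.5)*4-.5,1))
print(proj(c,W(p,[.034,.128,.135])), np.array(c['mtx'])[0,0])
```

```text
0 [191.8 224.8] [134.1 310. ]
0.3 [349.1 192.3] [126.5 225.2]
0.33 [365.7 191.7] [127.2 216.9]
0.345 [374.  191.6] [127.6 212.7]
0.36 [382.3 191.6] [128.1 208.5]
[506.05700032 169.5185501 ] 395.87348214065975
```

The ball is at (380,191) in the wrist view and (127,208) in the top crop, which puts the lever at about 0.36 rad. It has stopped moving while the force rises, so it is on the stop. I'll back off now and let it spring open.

Emit:
move_arm([
  [[0, -2, -20], 0, 0],
  [[0, -5, -40], 0, 0],
  [[0, -8, -60], 0, 0],
  [[0, -12, -80], 0, 0],
  [[0, -12, -80], 0, 0],
  [[0, -12, -80], 0, 0],
  [[0, -12, -80], 0, 0],
  [[0, -12, -80], 0, 0],
])

```text
clock: 7.9
position: [0.4391, -0.2615, 0.1188]
ee_rot: [0.702, 0.047, 0.709, -0.045]
contact_force: [0.4, -0.4, 0.1]
width: 0.0004
```

```bash
python3 - <<'E'
from fit import *
snap('wrist','w6.png')
c=viewer.get_calibration('wrist')
for v in(0,.03,.06): print(v,np.round(proj(c,W(p,bp(.36-v))),1))
E
python3 go.py .4876 -.2605 .118 -.13
```

```text
0 [432.2 187.9]
0.03 [448.1 182.5]
0.06 [464.1 177.6]
t 7.95 pos [ 0.4389 -0.2613  0.1186] yaw -0.13 F [-0.07 -0.33 -0.1 ] w 0.0001 q [-0.67  0.28  1.81 -0.    1.07 -0.54]
shift mm [ 0.1  7.1 48.2] turn 0.0
```

View pics/w6.png

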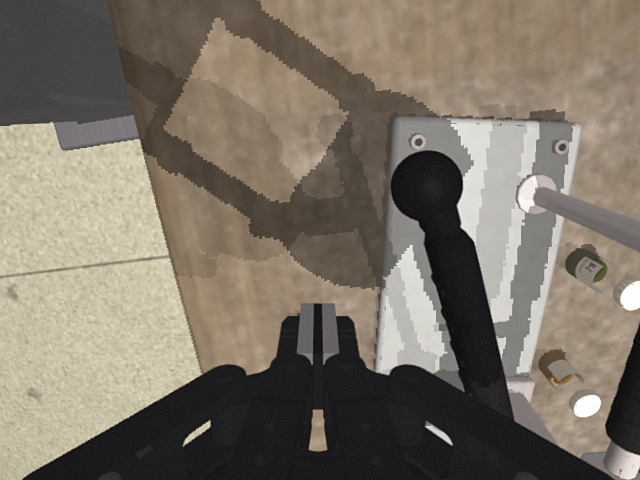

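The ball is back at (427,185), the same place as before the press, so the lever is fully open and clear of the fingers. Now the second press.

Emit:
move_arm([
  [[0, 0, 0], 0, 0],
  [[0, 0, 0], 0, 0],
  [[0, 2, 8], 0, 0],
  [[0, 4, 16], 0, 0],
  [[0, 5, 24], 0, 0],
  [[0, 6, 31], 0, 0],
  [[0, 7, 38], 0, 0],
  [[0, 8, 46], 0, 0],
])

```text
clock: 8.62
position: [0.4851, -0.2584, 0.1177]
ee_rot: [0.701, 0.047, 0.711, -0.044]
contact_force: [-2.6, 2.0, 1.0]
width: 0.0003
```

```bash
python3 go.py .5175 -.259 .118 -.13
```

```text
t 8.6167 pos [ 0.4851 -0.2584  0.1177] yaw -0.13 F [-2.58  1.98  0.99] w 0.0003 q [-0.61  0.33  1.72 -0.    1.1  -0.48]
shift mm [-0.8  3.6 32.2] turn 0.0
```

Emit:
move_arm([
  [[0, 1, 6], 0, 0],
  [[0, 2, 12], 0, 0],
  [[0, 3, 18], 0, 0],
  [[0, 4, 24], 0, 0],
  [[0, 4, 28], 0, 0],
  [[0, 4, 31], 0, 0],
  [[0, 4, 32], 0, 0],
  [[0, 4, 32], 0, 0],
])

```text
clock: 9.28
position: [0.517, -0.2576, 0.1171]
ee_rot: [0.7, 0.048, 0.711, -0.044]
contact_force: [-4.9, 3.0, 2.9]
width: -0.0001
```

```bash
python3 go.py .5175 -.259 .118 -.13
```

```text
t 9.2833 pos [ 0.517  -0.2576  0.1171] yaw -0.13 F [-4.91  3.04  2.88] w -0.0001 q [-0.58  0.37  1.66 -0.    1.13 -0.45]
shift mm [-0.9 -1.3  0.6] turn 0.0
```

Emit:
move_arm([
  [[0, 0, 1], 0, 0],
  [[0, 0, 2], 0, 0],
  [[0, 0, 3], 0, 0],
  [[0, 0, 4], 0, 0],
  [[0, 0, 4], 0, 0],
])

```text
clock: 9.7
position: [0.5181, -0.2577, 0.1171]
ee_rot: [0.698, 0.048, 0.714, -0.043]
contact_force: [-10.1, 2.1, 6.3]
width: -0.0004
```

```bash
python3 go.py .5175 -.259 .118 -.13
```

```text
t 9.7 pos [ 0.5181 -0.2577  0.1171] yaw -0.129 F [-10.13   2.09   6.28] w -0.0004 q [-0.58  0.38  1.65 -0.01  1.14 -0.45]
shift mm [-0.9 -1.4 -0.5] turn 0.001
```

Emit:
move_arm([
  [[0, 0, 2], 0, 0],
  [[0, 0, 4], 0, 0],
  [[0, 0, 4], 0, 0],
  [[0, 0, 4], 0, 0],
  [[0, 0, 4], 0, 0],
  [[0, 0, 4], 0, 0],
])

```text
clock: 10.2
position: [0.5181, -0.2576, 0.1172]
ee_rot: [0.695, 0.048, 0.716, -0.043]
contact_force: [-13.0, 2.4, 7.7]
width: 0.0002
```

```bash
python3 go.py .5175 -.259 .118 -.13
python3 - <<'E'
from fit import *
c=viewer.get_calibration('wrist'); snap('wrist','w7.png'); im=snap('top','t7.png'); im=snap('scene','s7.png')
for v in(.33,.345,.36): print(v,np.round(proj(c,W(p,bp(.36-v))),1))
print(manip.get_state()['contact_force'],np.abs(manip.get_state()['qd']).max())
E
```

```text
t 10.2 pos [ 0.5181 -0.2576  0.1172] yaw -0.129 F [-12.97   2.37   7.65] w 0.0002 q [-0.58  0.38  1.65 -0.01  1.15 -0.44]
shift mm [-0.8 -1.4 -0.5] turn 0.001
0.33 [365.6 196.6]
0.345 [373.9 196.5]
0.36 [382.2 196.5]
[-11.58327983   1.69973023   7.62368011] 0.0023345859578860375
```

View pics/w7.png

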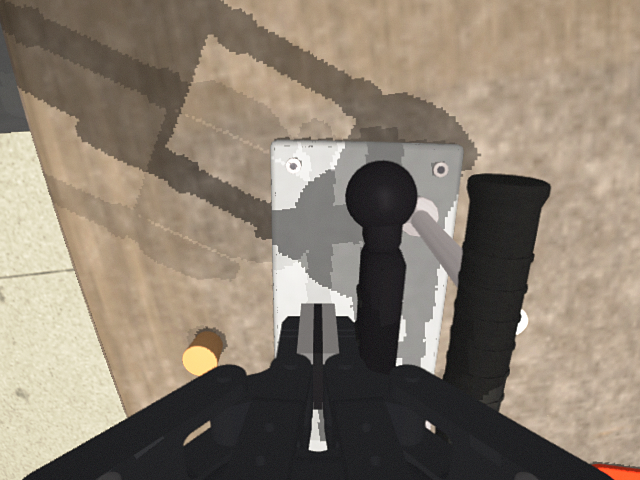

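View pics/s7.png

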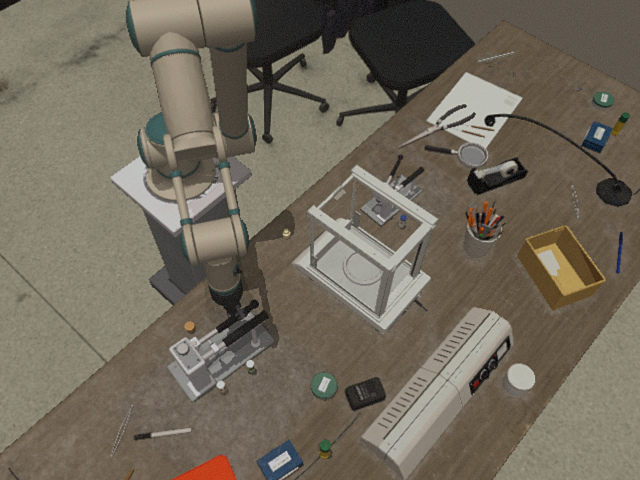

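The ball is at (382,195) against (382,196) predicted for 0.36 rad, so the lever is on its stop. The push is about 13 N, the arm is still, the bar is clear, and the cork, vials and small crimper look undisturbed. I'm handing in.

```bash
python3 -c "
from h import *
manip.sign_off(); print(manip.get_state()['contact_force'])"
```

```text
the job is handed in; nothing more can be done
the job is handed in; nothing more can be done
```

I pressed the larger crimper's lever to its stop twice with the backs of the closed fingers. In between I backed well clear and it sprang fully open by itself. I handed in while still holding it on the stop.

- **First press:** the lever came to rest at about 0.36 rad. The fingers stopped moving while the push rose from about 4 N to 9 N.
- **Release:** the ball end returned to its original place in the wrist picture, with no contact force.
- **Final hold:** the ball was at (382,195) in the wrist picture, against (382,196) predicted for 0.36 rad. The push was about 12–13 N towards the bar plus about 8 N upward on the tool, well under 40 N, and the arm was still.
- **Surroundings:** in the last pictures the bar was clear. I saw no change in the cork, vials, weight or small crimper, but I judged this by eye and did not measure it. I did not check the eraser separately.
- **Disagreement:** the crimper head's corners did not fit a 172 mm top, probably because that height includes the knob. I left them out of the pose fit; the other points agreed to within about 2 pixels.

The hand-in gave no verdict.

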